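Raise the bail and hang the sample pot on the weighing stand

TASK

While the green-lidded sample pot stands on the bench, swing its folded wire bail up until it is fully upright; then lift the pot by the bail's grip and hang it on the weighing stand, the bail's wire lying in the troughs of both prongs of the hook. The hook's height is not known beforehand and its spring is delicate (10 N at most): feel for it, let the pot down gently until the hook carries all the weight, without pressing or dropping, then let go and leave the pot hanging still and upright. Do not tip the pot on the way, and leave the other things where they are.

Things in the scene. Friction and masses are not known exactly. Their poses are not given: they have to be found in the camera images.
- pot_a_centre (a point): centre of the green-lidded steel pot to be hung: 84 mm across (lid 89, 10 thick), 80 mm tall, standing on the bench; the point is on its axis, 40 mm above its underside. z up the pot. The folded bail reaches out to the pot's -x side; its hinge line runs along the pot's y axis, 26 mm above this point. Mass 0.33 to 0.59 kg with the bail, not known in advance
- grip_a (a point): middle of the bail's grip: a black tube 12 mm thick, 34 mm long, rolling freely on the bail's 6 mm steel wire. The bail is a stiff U, 106 mm wide between wire centres; its straight crossbar, along the pot's y axis and 100 mm from the hinge line, carries the tube in its middle with 28 mm of bare wire at each end. Axes turn with the bail, y along the crossbar
- bail_a (a joint): angle of that bail on the pot, rad: 0 sticking out level to the pot's -x side, negative sagging below level, 1.571 straight up over the pot; a stop at 1.60. Hinge friction (about 0.04 N m) keeps it where it is left; the pot is light and tips or slides if the bail is pushed or pulled off its arc (100 mm radius)
- below_hook (a point): blue cross on top of the weighing stand's foot plate, 14 mm above the bench, straight below the middle of the hook's seat. x points level from the hook's open end back to the column (at x = 125 mm, 275 mm tall); y across the two parallel prongs of 8 mm rod, centres at y = +32 and -32 mm (56 mm clear between them for the fingers), joined by a crosspiece at x = 85 mm
- stand: weighing stand fixed to the bench, foot 235 x 150 x 14 mm; origin on the bench under the seat, axes as the cross. Each prong has a trough, floor x = -8 to 8 mm, rising to a yellow tip (top 17 mm above the trough rod centre) at x = -26 and a hump (top 16 mm) at 26. Trough rod centre 215 to 255 mm above the bench, new each time, not measured; wire rests 7 mm higher. Hook springs down 0.8 mm per N; 10 N at most
- pot_a: the green-lidded pot itself, origin at the centre of its underside, axes as for its centre point
- pot_b: the other sample pot, blue lid, not to be used; otherwise the same as the green one (88 mm across, 80 mm tall), its bail folded down too; origin at the centre of its underside, x axis pointing away from the folded bail
- reagent: amber bottle with a red cap, 60 mm across, 130 mm tall; origin at the centre of its underside
- jar: white jar, 68 mm across, 85 mm tall; origin at the centre of its underside
- beaker: open glass beaker, 70 mm across, 85 mm tall; origin at the centre of its underside
- weight: brass calibration weight, 36 mm across, 48 mm tall; origin at the centre of its underside
- dishes: stack of clear dishes, 90 mm across, 30 mm tall; origin at the centre of its underside
Mind the look-alikes: they are no part of the job. Leave any red or yellow look-alike of the pot_a alone.

How it is judged:
By the outcome, as a careful person would: the job done as asked, in the order asked, and still so for the second after the job is handed in, with the robot touching nothing.
It also fails if it takes over 72 s, if anything falls off the work surface, if the arm or the gripper's body presses on something with over 40 N, if the wrist force passes 120 N, or if a joint passes its speed limit or range.

ROBOT

A 6-joint arm with a two-finger parallel gripper is mounted at the origin on the work surface. World frame = base frame: x ahead of the robot, y to its left, z up, the work surface at z = 0. Lengths are in m, angles in rad, forces in N, time in s.
With the tool pointing down it reaches from about 0.275 to 0.875 m from the base axis. Payload 12.5 kg.
Tool frame: the origin (TCP) lies at the very end of the fingers, on their centre line; the grasp point (between the pads) lies 19 mm behind it; x points along the fingers, y is the direction in which the jaws open and shut, and the axes are right-handed (so a half turn about x gives the same grasp; the last joint's range is limited). The gripper opens to 85 mm and grips with 20 to 120 N. Pads are 22 mm wide; open, the fingers measure 114 mm over their backs; the gripper's body (76 mm by 85 mm) begins 54 mm behind the grasp point. The pads swing forward as they close: fully open they stand 13 mm farther back than shut.
Start: joints at [1.057, 0.351, 1.652, -0, 1.139, -0.085], TCP at [0.229, 0.5, 0.231] pointing down, gripper open.
Joint ranges: [-2.75, 2.75], [-0.79, 2.1], [0.01, 2.65], [-1.57, 4.71], [0.07, 3.14], [-2.87, 2.87]. Speed limits (rad/s): [2.22, 2.22, 2.79, 3.14, 3.14, 3.14].

INTERFACE

Orientations are given as a 3x3 rotation matrix whose columns are the frame's x, y, z axes.
In Python, from bench import manip gives the robot as it stands. Calls block until the motion is done:
- manip.move_ptp(position, orientation): joint-space move of the TCP to a pose.
- manip.move_l(position, attitude=None, max_speed=0.15): straight line of the TCP; attitude=None keeps the orientation; max_speed is the mean speed in m/s.
- manip.move_j(angles): joint-space move.
- manip.set_gripper(opening, effort=None): opening from 0.0 (shut) to 1.0 (fully open); effort is the grip in N (None keeps the last); returns when the fingers have stopped.
- manip.dwell(seconds).
- manip.inverse_kinematics(position, orientation): joint angles nearest the present ones, or None.
- manip.grab_frame(name): name is "side" or "top" or "wrist"; returns (picture, depth): 384x512x3 uint8, red, green, blue; 384x512 float32, m along the optical axis (not along the pixel's ray), 0 where there is no reading.
- manip.get_calibration(name): a dict with "camera_matrix" (3x3 intrinsics, pixels), "R" (3x3) and "t" (3): a world point X has camera coordinates R X + t. Camera axes: x right, y down, z forward; pixel columns grow to the right and rows downward; lengths in m; the calibration is good to about 2 mm. A picture is of the moment at which its call begins: read the wrist's pose just before it. get_calibration takes no time and is no camera call; for the wrist camera it gives the pose at the moment of the call.
A pose or a line that the arm cannot do raises manip.Unreachable and nothing moves.
- manip.sign_off(): hands the job in, once; it reports no verdict.
Trained networks look in the newest picture that a camera, given by its name, has taken for a name from the list of things; names that differ only in an ending like _2 or _b are one class to them, and where a whole thing is asked for, a point or a joint stands for the part that bears it (a point fixed in the world has none). Each returns a list of dicts, best first, with "confidence" (0 to 1); they miss things now and then, are a little off and sometimes report something else, mostly with a low value. They report only what shows in the picture. A call takes as long as a camera call. They do not tell look-alikes from the thing itself.
- manip.look_for(camera, name): "at" ([x, y, z] in m, in world coordinates, good to about 4 mm: the middle of the surface that is visible of it).
Readings, each from a call of its own:
- manip.current_time(): time.
- manip.current_qpos(): joint angles.
- manip.current_joint_vel(): joint speeds.
- manip.current_joint_torque(): joint torques, N m.
- manip.current_ee_pos(): TCP position.
- manip.current_tcp_rot(): TCP orientation.
- manip.current_force(): force on the tool from outside, world axes, zero at the start.
- manip.current_ft_torque(): the same for the moment, N m.
- manip.current_grip_width(): opening from 0.0 (shut) to 1.0 (fully open).
Only numpy, scipy, OpenCV 4.12 (cv2) and the standard library are available. Lean on these libraries where they do the work, as an engineer would, in place of code of your own. Each camera call takes 0.05 s, during which the arm holds its last target.

## Working session

There is one attempt and no reset: what is moved stays moved. The work goes in short steps, each a Python script; the robot and the scene stay as the last script left them, time stands still between calls to the robot, and variables do not carry over. Pictures are saved under pics/ and viewed, and the job is handed in when it is done.

```bash
mkdir -p pics; ls; cat > h.py <<'E'
from bench import manip as m
import numpy as np, cv2
def save(n,im,scale=None,crop=None):
    if crop: im=im[crop[1]:crop[3],crop[0]:crop[2]]
    if scale: im=cv2.resize(im,None,fx=scale,fy=scale,interpolation=cv2.INTER_CUBIC)
    cv2.imwrite('pics/'+n+'.png',im[:,:,::-1])
def unproj(c,u,v,d):
    K=np.array(c['camera_matrix']);R=np.array(c['R']);t=np.array(c['t'])
    p=np.linalg.inv(K)@np.array([u,v,1.])*d
    return R.T@(p-t)
def proj(c,X):
    K=np.array(c['camera_matrix']);R=np.array(c['R']);t=np.array(c['t'])
    p=K@(R@np.asarray(X,float)+t); return p[:2]/p[2]
def cloud(c,d):
    K=np.array(c['camera_matrix']);R=np.array(c['R']);t=np.array(c['t'])
    v,u=np.mgrid[:d.shape[0],:d.shape[1]]
    p=np.stack([(u-K[0,2])/K[0,0]*d,(v-K[1,2])/K[1,1]*d,d],-1)
    return (p-t)@R
E
python3 - <<'E'
from h import *
for n in ['side','top','wrist']:
    c=m.get_calibration(n); im,d=m.grab_frame(n); save(n+'0',im); np.savez(f'{n}0.npz',im=im,d=d,K=c['camera_matrix'],R=c['R'],t=c['t'])
    print(n, -np.array(c['R']).T@np.array(c['t']), np.array(c['R'])[2])
    for k in ['pot_a','grip_a','stand','below_hook','pot_b']:
        try:
            for r in m.look_for(n,k): print(n,k,np.round(r['at'],3),round(r['confidence'],2),np.round(proj(c,r['at'])))
        except Exception as e: print(n,k,e)
print(m.current_time())
E
```

```text
pics
side [ 0.29386665 -0.66566207  0.65307738] [ 0.28308523  0.72695191 -0.62562263]
side pot_a [ 0.369 -0.355  0.083] 0.96 [226. 341.]
side pot_a [ 0.347 -0.17   0.076] 0.79 [186. 268.]
side pot_a [ 0.565 -0.355  0.08 ] 0.67 [326. 302.]
side pot_a [ 0.592 -0.116  0.08 ] 0.66 [281. 218.]
side grip_a [ 0.315 -0.077  0.071] 0.92 [161. 244.]
side grip_a [ 0.496 -0.363  0.068] 0.81 [294. 323.]
side grip_a [ 0.309 -0.332  0.066] 0.66 [189. 347.]
side stand [0.634 0.102 0.016] 0.68 [260. 184.]
side below_hook [0.634 0.103 0.017] 0.67 [259. 183.]
side below_hook [ 0.704 -0.322  0.077] 0.17 [376. 267.]
side pot_b [ 0.369 -0.355  0.083] 0.96 [226. 341.]
side pot_b [ 0.347 -0.17   0.076] 0.79 [186. 268.]
side pot_b [ 0.565 -0.355  0.08 ] 0.67 [326. 302.]
side pot_b [ 0.592 -0.116  0.08 ] 0.66 [281. 218.]
top [0.4072545  0.03625767 1.16556349] [ 0.1225134  -0.02038752 -0.99225743]
top pot_a [ 0.595 -0.099  0.08 ] 0.98 [293. 164.]
top pot_a [ 0.354 -0.144  0.079] 0.87 [312. 251.]
top pot_a [ 0.572 -0.337  0.082] 0.82 [378. 171.]
top pot_a [ 0.376 -0.331  0.077] 0.57 [378. 242.]
top grip_a [ 0.307 -0.312  0.066] 0.85 [372. 267.]
top grip_a [ 0.317 -0.083  0.068] 0.84 [289. 264.]
top grip_a [ 0.506 -0.348  0.067] 0.52 [381. 195.]
top stand [0.613 0.115 0.013] 0.91 [219. 162.]
top below_hook [0.614 0.119 0.011] 0.93 [217. 162.]
top pot_b [ 0.595 -0.099  0.08 ] 0.98 [293. 164.]
top pot_b [ 0.354 -0.144  0.079] 0.87 [312. 251.]
top pot_b [ 0.572 -0.337  0.082] 0.82 [378. 171.]
top pot_b [ 0.376 -0.331  0.077] 0.57 [378. 242.]
wrist [0.15351127 0.53498959 0.37305926] [ 0.29553554 -0.13461912 -0.94579936]
0.9
```

View pics/side0.png

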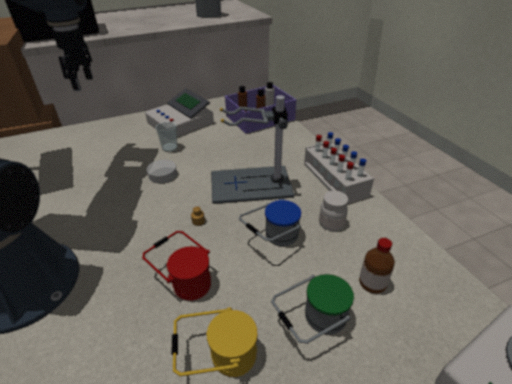

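View pics/top0.png

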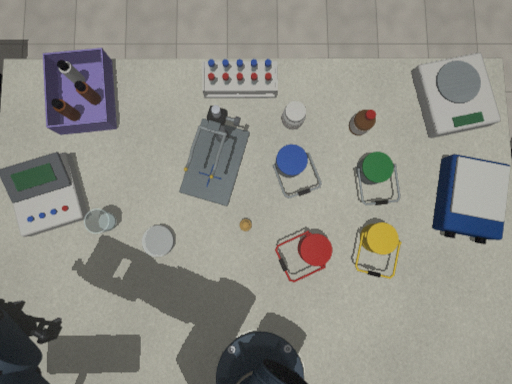

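Candidates (top view): green-lidded pot (378,168), blue pot_b (292,160), red look-alike (315,250), yellow look-alike (382,238). By the description I choose the green one. Next, a close crop and some measurements.

```bash
python3 - <<'E'
from h import *
ims=[]
for n,cr in [('top',(335,130,425,220)),('side',(255,250,375,370))]:
    z=np.load(n+'0.npz'); c={'camera_matrix':z['K'],'R':z['R'],'t':z['t']}
    im=z['im'];d=z['d'];P=cloud(c,d)
    ims.append(cv2.resize(im[cr[1]:cr[3],cr[0]:cr[2]],(390,390),interpolation=cv2.INTER_CUBIC))
    hsv=cv2.cvtColor(im,cv2.COLOR_RGB2HSV)
    g=(hsv[...,0]>45)&(hsv[...,0]<80)&(hsv[...,1]>130)
    r=np.zeros_like(g); r[cr[1]:cr[3],cr[0]:cr[2]]=1; g&=r&(P[...,2]>.074)&(P[...,2]<.09)
    q=P[g]; (cx,cy),rad=cv2.minEnclosingCircle(q[:,:2].astype(np.float32))
    print(n,'lid',len(q),q.mean(0),(cx,cy,rad),np.median(q[:,2]))
    bl=(im.max(2)<50)&r&(P[...,2]>.05)&(P[...,2]<.09)
    q=P[bl]; print('black',len(q),q.mean(0))
    a=r&(P[...,2]>.03)&(P[...,2]<.3)
    if n=='top': print('noread',(d==0).sum())
    # prongs
    s=(P[...,0]>.5)&(P[...,0]<.8)&(P[...,1]>-.02)&(P[...,1]<.25)
    for lo,hi in [(.2,.24),(.24,.29)]:
        k=s&(P[...,2]>lo)&(P[...,2]<hi); print(lo,k.sum(), P[k].min(0) if k.any() else '',P[k].max(0) if k.any() else '')
save('crop0',np.hstack(ims))
z=np.load('top0.npz');save('hook0',z['im'],8,(170,95,260,165))
E
```

```text
top lid 389 [ 0.58302024 -0.34418617  0.08009938] (0.5849545001983643, -0.33743590116500854, 0.04205374792218208) 0.08017833789292265
black 29 [ 0.4862967  -0.34631547  0.06806483]
noread 810
0.2 704 [0.53420336 0.04817239 0.2111677 ] [0.71344456 0.18231772 0.23998839]
0.24 174 [0.53622925 0.08195191 0.24000002] [0.71039805 0.17956317 0.27776611]
side lid 1394 [ 0.58043566 -0.34304278  0.08055886] (0.5815133452415466, -0.339167982339859, 0.043611641973257065) 0.08067218483977193
black 426 [ 0.55543798 -0.35899046  0.06581953]
0.2 599 [0.53140514 0.0478486  0.20118172] [0.70557194 0.18173137 0.23999345]
0.24 188 [0.53464465 0.08102756 0.2400137 ] [0.71049678 0.18093407 0.27733561]
```

View pics/crop0.png

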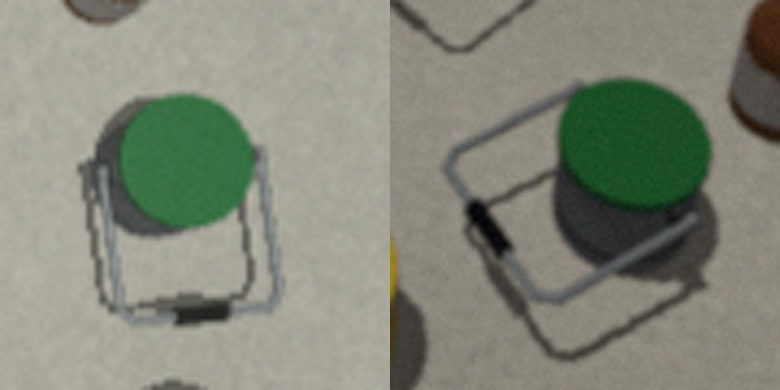

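View pics/hook0.png

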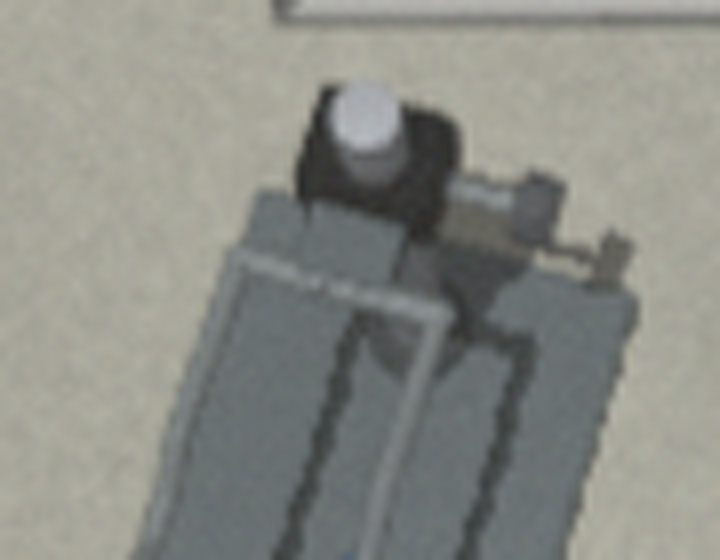

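Confirmed: green lid at about (0.582,-0.338), z 0.080, and the grip at about (0.486,-0.346). Next I'll check the tool frame and IK options, then take close wrist views.

```bash
cat >> h.py <<'E'
def down(yaw):  # tool y (jaw dir) at world yaw
    y=np.array([np.cos(yaw),np.sin(yaw),0]);x=np.array([0,0,-1.]);return np.stack([x,y,np.cross(x,y)],1)
E
python3 - <<'E'
from h import *
R=m.current_tcp_rot();print(np.round(R,2)); c=m.get_calibration('wrist')
p=np.array(m.current_ee_pos());C=-np.array(c['R']).T@np.array(c['t'])
print('cam in tool',R.T@(C-p), 'fwd in tool',R.T@np.array(c['R'])[2])
for yaw in [.083,.083+np.pi]:
  for P in [(.486,-.346,.2),(.486,-.346,.045),(.586,-.338,.15),(.586,-.338,.3)]:
    print('pot',yaw,np.round(m.inverse_kinematics(P,down(yaw)),2) if m.inverse_kinematics(P,down(yaw)) is not None else None)
for yaw in [-.26,-.26+np.pi]:
  for P in [(.5,.147,.3),(.614,.117,.27)]:
    print('hook',yaw,m.inverse_kinematics(P,down(yaw)))
print(m.current_force(),m.current_time())
E
```

```text
[[-0.    0.42  0.91]
 [ 0.    0.91 -0.42]
 [-1.   -0.   -0.  ]]
cam in tool [-0.14177449  0.00040091 -0.08280955] fwd in tool [9.45791381e-01 4.81265369e-04 3.24774432e-01]
pot 0.083 [-0.7   0.47  1.56 -0.    1.12 -0.78]
pot 0.083 [-0.7   0.67  1.65 -0.    0.82 -0.78]
pot 0.083 [-0.59  0.66  1.36 -0.    1.12 -0.67]
pot 0.083 [-0.59  0.54  1.2  -0.    1.41 -0.67]
pot 3.2245926535897933 [-0.7   0.47  1.56 -0.    1.12  2.36]
pot 3.2245926535897933 [-0.7   0.67  1.65 -0.    0.82  2.36]
pot 3.2245926535897933 [-0.59  0.66  1.36 -0.    1.12  2.47]
pot 3.2245926535897933 [-0.59  0.54  1.2  -0.    1.41  2.47]
hook -0.26 [ 1.96600516e-01  2.33406438e-01  1.63646817e+00 -4.44089210e-16
  1.27171805e+00  4.56600516e-01]
hook -0.26 [ 1.13833264e-01  4.55423594e-01  1.39861871e+00 -4.44089210e-16
  1.28755035e+00  3.73833264e-01]
hook 2.8815926535897933 [ 1.96600516e-01  2.33406438e-01  1.63646817e+00 -4.44089210e-16
  1.27171805e+00 -2.68499214e+00]
hook 2.8815926535897933 [ 1.13833264e-01  4.55423594e-01  1.39861871e+00 -4.44089210e-16
  1.28755035e+00 -2.76775939e+00]
[-0.76357918 -0.20519528  0.3166627 ] 0.9
```

```bash
python3 - <<'E'
from h import *
def shot(n):
    c=m.get_calibration('wrist'); im,d=m.grab_frame('wrist'); save(n,im); np.savez(n+'.npz',im=im,d=d,K=c['camera_matrix'],R=c['R'],t=c['t']); return c
m.move_ptp([.58,.13,.37],down(-.26)); m.dwell(.2); c=shot('w_hook')
print(m.current_force(),m.current_ee_pos())
for r in m.look_for('wrist','below_hook'): print(r,proj(c,r['at']))
m.move_ptp([.47,-.36,.22],down(.083)); m.dwell(.2); c=shot('w_pot')
for k in ['grip_a','pot_a']:
  for r in m.look_for('wrist',k): print(k,r,proj(c,r['at']))
print(m.current_force(),m.current_time())
E
```

```text
[-0.66369043  0.29582417 -0.1491861 ] [0.57984854 0.13049064 0.36991583]
{'at': [0.6382, 0.122, 0.0134], 'confidence': 0.81} [285.16428929 139.71321577]
grip_a {'at': [0.3061, -0.3088, 0.0688], 'confidence': 0.96} [ 73.25129627 110.64003076]
grip_a {'at': [0.5086, -0.3397, 0.0715], 'confidence': 0.59} [289.55650881 162.70637534]
pot_a {'at': [0.3787, -0.3311, 0.0788], 'confidence': 0.97} [150.36045493 143.52922886]
pot_a {'at': [0.5692, -0.3351, 0.0836], 'confidence': 0.71} [357.29346432 166.25422235]
[ 0.06478784 -0.25443729  0.13014027] 5.3667
```

View pics/w_hook.png

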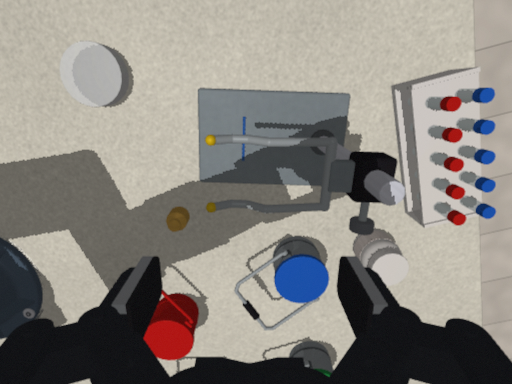

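View pics/w_pot.png

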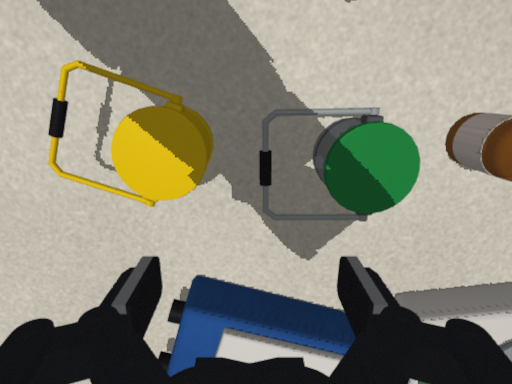

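w_hook shows the yellow tips at (210,140) and (211,208), with the blue cross line near (243,135). w_pot shows the grip at (265,168) and the green lid at (373,167). I'll extract geometry from depth.

```bash
python3 - <<'E'
from h import *
def L(n):
    z=np.load(n+'.npz'); c={'camera_matrix':z['K'],'R':z['R'],'t':z['t']}; return z['im'],z['d'],c,cloud(c,z['d'])
for n in ['w_hook','top0','side0']:
    im,d,c,P=L(n); hsv=cv2.cvtColor(im,cv2.COLOR_RGB2HSV)
    s=(P[...,0]>.5)&(P[...,0]<.85)&(P[...,1]>-.02)&(P[...,1]<.25)
    y=s&(hsv[...,0]>15)&(hsv[...,0]<35)&(hsv[...,1]>110)&(P[...,2]>.15)
    k,lab,st,ce=cv2.connectedComponentsWithStats(y.astype(np.uint8))
    for i in range(1,k):
        q=P[lab==i]; print(n,'tip',len(q),ce[i],np.median(q,0),q[:,2].max())
    b=s&(hsv[...,0]>100)&(hsv[...,0]<125)&(hsv[...,1]>120)&(P[...,2]<.03)
    k,lab,st,ce=cv2.connectedComponentsWithStats(b.astype(np.uint8))
    for i in range(1,k):
        q=P[lab==i]
        if len(q)>3: print(n,'blue',len(q),ce[i],q.mean(0),q.min(0),q.max(0))
    f=s&(P[...,2]>.011)&(P[...,2]<.017)
    print('foot',cv2.minAreaRect(P[f][:,:2].astype(np.float32)))
    if n!='w_hook':continue
    h=s&(P[...,2]>.205)&(P[...,2]<.3)
    # prong profile in frame
    ti=[np.median(P[y&(lab2)],0) for lab2 in []]
    np.save('hookpts.npy',P[h])
im,d,c,P=L('w_pot'); hsv=cv2.cvtColor(im,cv2.COLOR_RGB2HSV)
g=(hsv[...,0]>45)&(hsv[...,0]<80)&(hsv[...,1]>110)&(P[...,2]>.074)&(P[...,2]<.09)
print('lid',g.sum(),cv2.minEnclosingCircle(P[g][:,:2].astype(np.float32)),np.median(P[g][:,2]))
bl=(im.max(2)<70)&(P[...,2]>.04)&(P[...,2]<.09); bl[:,:250]=0;bl[:,282:]=0;bl[220:]=0
q=P[bl]; print('grip',len(q),q.mean(0),np.percentile(q,[2,98],axis=0))
print(cv2.minAreaRect(q[:,:2].astype(np.float32)))
w=(P[...,2]>.045)&(P[...,2]<.075); w[:100]=0;w[225:]=0;w[:,:255]=0;w[:,385:]=0
for lo,hi,nm in [((255,100),(280,222),'cross'),((285,102),(375,122),'legTop'),((285,208),(365,225),'legBot')]:
    k=np.zeros_like(w);k[lo[1]:hi[1],lo[0]:hi[0]]=1;q=P[w&k]
    v=cv2.fitLine(q.astype(np.float32),cv2.DIST_HUBER,0,.01,.01).ravel(); print(nm,len(q),v, np.degrees(np.arctan2(v[1],v[0])))
E
```

```text
w_hook tip 85 [210.38823529 139.71764706] [0.55883319 0.17921248 0.23898856] 0.5116437181151536
w_hook tip 75 [210.85333333 207.17333333] [0.54055186 0.11856722 0.23875658] 0.5116437181151536
w_hook tip 1 [182. 208.] [0.60223271 0.2114855  0.51164372] 0.5116437181151536
w_hook tip 1 [176. 221.] [0.60223271 0.2114855  0.51164372] 0.5116437181151536
w_hook tip 1 [180. 229.] [0.60223271 0.2114855  0.51164372] 0.5116437181151536
w_hook blue 36 [243.52777778 125.05555556] [0.57988346 0.16131339 0.01498629] [0.57548929 0.14821094 0.01350561] [0.58493459 0.17338817 0.01675071]
w_hook blue 35 [242.8        151.31428571] [0.56788865 0.12144065 0.01474213] [0.56338833 0.10905034 0.01196403] [0.57293633 0.1328437  0.01716329]
foot ((0.6780071258544922, 0.10455474257469177), (0.18068556487560272, 0.3637975752353668), 77.47127532958984)
top0 tip 8 [185.125 168.875] [0.5562686  0.17927162 0.23981327] 0.24309208350503742
top0 tip 9 [211. 176.] [0.53909863 0.11761264 0.23939093] 0.24397627781723794
foot ((0.675976037979126, 0.10645169019699097), (0.1699255108833313, 0.3616199493408203), 74.613204956
[... 419 characters left out ...]
191, 0.11467209458351135), (0.17040784657001495, 0.3793410360813141), 73.16966247558594)
lid 6694 ((0.5855516195297241, -0.3383639454841614), 0.04424117133021355) 0.07930854716647179
grip 409 [ 0.48642436 -0.34781863  0.06678645] [[ 0.48052606 -0.36512018  0.06354304]
 [ 0.49235213 -0.33193267  0.06904841]]
((0.48676809668540955, -0.34863200783729553), (0.011086170561611652, 0.03525279462337494), 5.819839000701904)
cross 941 [-0.10436023  0.9945384  -0.00150439  0.48788288 -0.34660542  0.06548477] 95.99031
legTop 694 [ 0.99477774  0.0951836   0.03684171  0.5369106  -0.290966    0.06622557] 5.465609
legBot 450 [ 0.9917234   0.11526379  0.05655933  0.5526946  -0.39464426  0.06666134] 6.6294994
```

```bash
python3 - <<'E'
from h import *
Q=np.load('hookpts.npy'); Q=Q[Q[:,2]<.27]
s0=np.array([.5744,.1413]); 
for it,yaw in enumerate([-.29,-.29]):
    ex=np.array([np.cos(yaw),np.sin(yaw)]);ey=np.array([-ex[1],ex[0]])
    a=(Q[:,:2]-s0)@ex;b=(Q[:,:2]-s0)@ey
for sg in (1,-1):
    k=(abs(b-sg*.032)<.008)&(a>-.03)&(a<.075)
    p=np.polyfit(a[k],b[k],1);print(sg,k.sum(),'slope',p)
    for lo in np.arange(-.032,.09,.008):
        kk=k&(a>=lo)&(a<lo+.008)
        if kk.sum(): print(round(lo+.004,3),kk.sum(),np.round([np.median(b[kk]),np.percentile(Q[kk,2],90),Q[kk,2].max()],4))
E
```

```text
1 1054 slope [-0.0005688   0.03136593]
-0.028 68 [0.0316 0.2404 0.2414]
-0.02 91 [0.0314 0.2389 0.2408]
-0.012 80 [0.0316 0.2321 0.2341]
-0.004 81 [0.0313 0.2277 0.2291]
0.004 81 [0.0316 0.2278 0.2288]
0.012 78 [0.0316 0.2326 0.234 ]
0.02 81 [0.0313 0.2378 0.2395]
0.028 82 [0.0315 0.2391 0.2401]
0.036 79 [0.0315 0.2379 0.2393]
0.044 77 [0.0315 0.2358 0.237 ]
0.052 76 [0.0315 0.2346 0.236 ]
0.06 79 [0.0315 0.2328 0.234 ]
0.068 75 [0.0316 0.2315 0.2322]
0.076 26 [0.0315 0.2303 0.2306]
-1 905 slope [-0.00420898 -0.03195272]
-0.028 61 [-0.0315  0.2403  0.2406]
-0.02 77 [-0.0315  0.2385  0.2399]
-0.012 68 [-0.0314  0.2319  0.233 ]
-0.004 65 [-0.0315  0.2275  0.2293]
0.004 70 [-0.0317  0.2276  0.2287]
0.012 68 [-0.0317  0.2323  0.2332]
0.02 68 [-0.0315  0.2372  0.2382]
0.028 79 [-0.0318  0.239   0.24  ]
0.036 63 [-0.0319  0.2374  0.2387]
0.044 65 [-0.0318  0.2359  0.2363]
0.052 70 [-0.0318  0.2342  0.2354]
0.06 60 [-0.0319  0.2327  0.2336]
0.068 64 [-0.032   0.2314  0.2326]
0.076 27 [-0.0323  0.2303  0.2308]
```

```bash
cat >> h.py <<'E'
def shot(n,cam='wrist'):
    c=m.get_calibration(cam); im,d=m.grab_frame(cam); save(n,im); np.savez(n+'.npz',im=im,d=d,K=c['camera_matrix'],R=c['R'],t=c['t']); return c
def F(n=6):
    f=[]
    for i in range(n): f.append(m.current_force()); m.dwell(.01)
    return np.mean(f,0),np.std(f,0)
H=np.array([.5855,-.3384,.066]); PY=.103
G0=np.array([.4865,-.3485,.0625])
SEAT=np.array([.5744,.1413]); HY=-.29
E
python3 - <<'E'
from h import *
m.set_gripper(.42,40); print(m.current_grip_width())
m.move_ptp([G0[0],G0[1],.15],down(PY)); m.dwell(.1)
print('F0',F(),m.current_ee_pos())
m.move_l([G0[0],G0[1],G0[2]-.019]); m.dwell(.1)
print('Fdown',F(),m.current_ee_pos()); shot('w_pre')
shot('s_pre','side')
m.set_gripper(0,40); m.dwell(.2); print(m.current_grip_width(),'F',F(),m.current_ee_pos(),m.current_time())
shot('w_grip'); shot('s_grip','side')
z=np.load('s_grip.npz')['im']; z1=np.load('w_grip.npz')['im']
save('grip',np.hstack([cv2.resize(z[230:380,230:380],(390,390)),z1[0:384,120:510]]))
E
```

```text
0.4223217881910803
F0 (array([-0.27640448, -0.13523309,  0.66779083]), array([0.46994795, 0.332579  , 0.25922331])) [ 0.48704211 -0.3495201   0.15224076]
Fdown (array([-0.27044814, -0.05969511,  0.22524253]), array([0.50571506, 0.30319851, 0.44419702])) [ 0.48696843 -0.34889385  0.04458839]
0.1234685943435177 F (array([-0.34824812, -0.38205724,  0.60183632]), array([0.51406818, 0.38225266, 0.42975675])) [ 0.48646238 -0.34849918  0.04345438] 8.1417Traceback (most recent call last):
  File "<stdin>", line 11, in <module>
    return _nx.concatenate(arrs, 1, dtype=dtype, casting=casting)
           ~~~~~~~~~~~~~~~^^^^^^^^^^^^^^^^^^^^^^^^^^^^^^^^^^^^^^^
ValueError: all the input array dimensions except for the concatenation axis must match exactly, but along dimension 0, the array at index 0 has size 390 and the array at index 1 has size 384
```

```bash
python3 - <<'E'
import numpy as np,cv2
from h import save
z=np.load('s_grip.npz')['im']; z1=np.load('w_grip.npz')['im']
save('grip',np.hstack([cv2.resize(z[230:380,230:380],(384,384)),z1[0:384,120:510]]))
E
```

```text
(no output)
```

View pics/grip.png

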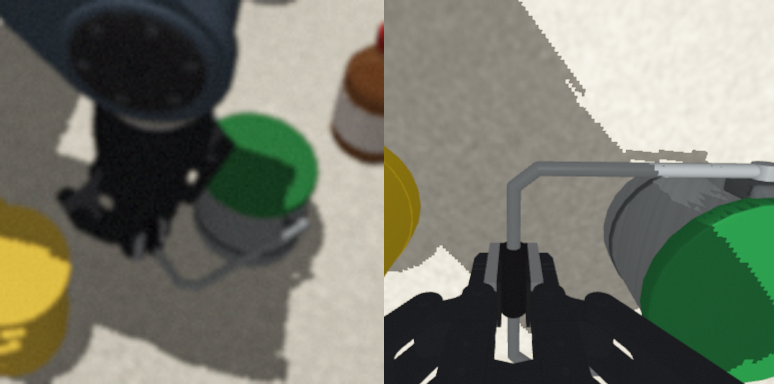

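The tube is held between the pads (crop, about (515,285)). Now I'll swing along the arc while watching the force.

```bash
cat >> h.py <<'E'
def arc(th,r=.1,dx=0,dz=0):
    ex=np.array([np.cos(PY),np.sin(PY),0])
    p=H-ex*(r*np.cos(th))+np.array([0,0,r*np.sin(th)]); p=p+ex*dx
    p[2]+=dz-.019; return p
E
python3 - <<'E'
from h import *
ex=np.array([np.cos(PY),np.sin(PY),0]);b=np.array([-.3,-.1,.5])
for i,th in enumerate(np.linspace(-.035,.75,9)[1:]):
    m.move_l(arc(th),max_speed=.08); f=F(8)[0]-b
    print(round(th,3),'Fx,Fy,Fz',np.round([f@ex,f[1],f[2]],2),'err',np.round((np.array(m.current_ee_pos())-arc(th))*1e3,1),round(m.current_time(),1))
    if np.linalg.norm(f)>5: print('STOP');break
shot('s_arc1','side')
z=np.load('s_arc1.npz')['im']; save('arc1',z,4,(220,210,370,350))
E
```

```text
0.063 Fx,Fy,Fz [-0.34 -0.27 -0.02] err [-0.  -0.1  0.3] 8.6
0.161 Fx,Fy,Fz [-0.96 -0.44 -0.33] err [ 0.  -0.   0.2] 8.9
0.259 Fx,Fy,Fz [-1.1  -0.84 -0.28] err [ 0.1 -0.1  0.2] 9.3
0.358 Fx,Fy,Fz [-0.81 -0.87  0.06] err [ 0.1 -0.1  0.1] 9.6
0.456 Fx,Fy,Fz [-1.01 -0.82  0.1 ] err [ 0.1 -0.1  0.1] 9.9
0.554 Fx,Fy,Fz [-1.12 -1.09 -0.34] err [ 0.  -0.1  0. ] 10.3
0.652 Fx,Fy,Fz [-1.01 -0.73  0.75] err [ 0.1 -0.1  0.1] 10.6
0.75 Fx,Fy,Fz [-1.67 -1.24  1.42] err [ 0.1 -0.1  0.2] 11.0
```

View pics/arc1.png

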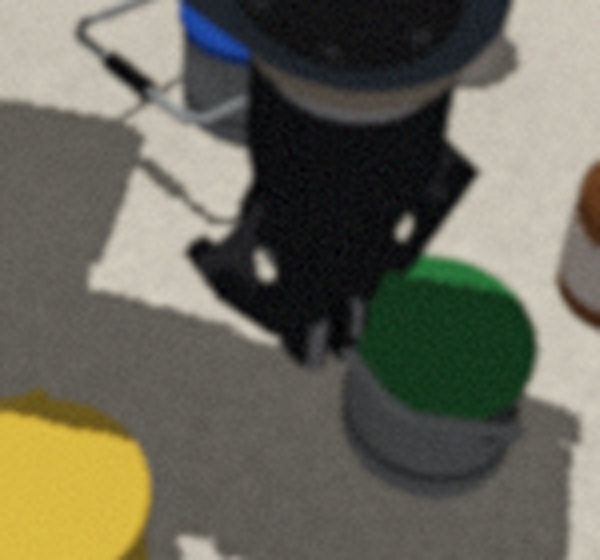

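```bash
python3 - <<'E'
from h import *
shot('w_arc1'); shot('t_arc1','top')
print(m.current_grip_width(),m.current_time())
z=np.load('w_arc1.npz')['im']; t=np.load('t_arc1.npz')['im']
save('arc1b',np.hstack([z[:,180:],cv2.resize(t[130:230,330:430],(384,384),interpolation=cv2.INTER_CUBIC)]))
E
```

```text
0.12581749377731813 11.125
```

View pics/arc1b.png

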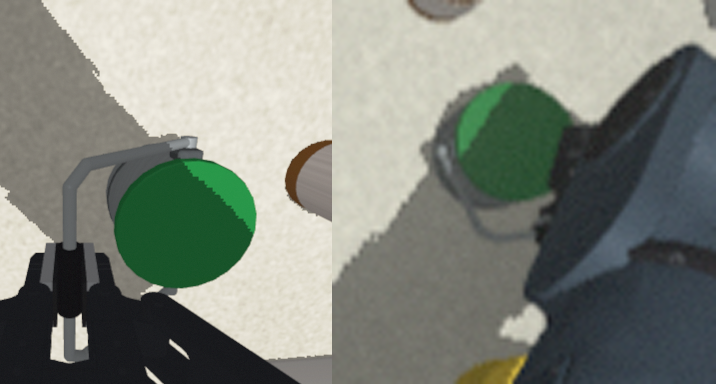

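```bash
python3 - <<'E'
from h import *
z=np.load('w_arc1.npz'); c={'camera_matrix':z['K'],'R':z['R'],'t':z['t']};P=cloud(c,z['d']);im=z['im']
hsv=cv2.cvtColor(im,cv2.COLOR_RGB2HSV)
g=(hsv[...,0]>45)&(hsv[...,0]<80)&(hsv[...,1]>110)&(P[...,2]>.074)&(P[...,2]<.09)
print('lid',g.sum(),cv2.minEnclosingCircle(P[g][:,:2].astype(np.float32)),np.percentile(P[g][:,2],[5,50,95]))
q=P[g];A=np.c_[q[:,:2],np.ones(len(q))];print('tilt',np.linalg.lstsq(A,q[:,2],rcond=None)[0])
ex=np.array([np.cos(PY),np.sin(PY),0]);b=np.array([-.3,-.1,.5])
th=.75
m.move_l(arc(th,.1012),max_speed=.05); m.dwell(.1); f=F(16)[0]-b
er=-ex*np.cos(th)+np.array([0,0,np.sin(th)]);print('radial',f@er,f,m.current_time())
E
```

```text
lid 14028 ((0.5860434770584106, -0.3380780816078186), 0.044114530086517334) [0.07813611 0.07924241 0.08024009]
tilt [ 0.00437068 -0.00348253  0.07547293]
radial -1.4708875932839092 [ 0.51750239  0.38835607 -1.56245122] 11.6083
```

```bash
python3 - <<'E'
from h import *
ex=np.array([np.cos(PY),np.sin(PY),0]);b=np.array([-.3,-.1,.5]); r=.1007
for th in np.r_[np.linspace(.75,1.571,10)[1:]]:
    m.move_l(arc(th,r),max_speed=.08); f=F(10)[0]-b
    er=-ex*np.cos(th)+np.array([0,0,np.sin(th)]); et=ex*np.sin(th)+np.array([0,0,np.cos(th)])
    print(round(th,3),'r',round(r,5),'Fr %.2f Ft %.2f'%(f@er,f@et),round(m.current_time(),1))
    r+=np.clip((f@er)*.15e-3,-.5e-3,.5e-3)
    if np.linalg.norm(f)>6: print('STOP');break
shot('s_up','side');shot('w_up')
z=np.load('s_up.npz')['im']; w=np.load('w_up.npz'); im=w['im']
save('up',np.hstack([cv2.resize(z[200:350,240:390],(384,384)),im[:,100:500]]))
P=cloud({'camera_matrix':w['K'],'R':w['R'],'t':w['t']},w['d']);hsv=cv2.cvtColor(im,cv2.COLOR_RGB2HSV)
g=(hsv[...,0]>45)&(hsv[...,0]<80)&(hsv[...,1]>110)&(P[...,2]>.07)&(P[...,2]<.1)
q=P[g];print('lid',g.sum(),cv2.minEnclosingCircle(q[:,:2].astype(np.float32)),np.percentile(q[:,2],[5,50,95]))
A=np.c_[q[:,:2]-q[:,:2].mean(0),np.ones(len(q))];print('tilt',np.linalg.lstsq(A,q[:,2],rcond=None)[0])
E
```

```text
0.841 r 0.1007 Fr 4.29 Ft 0.57 12.0
0.932 r 0.1012 Fr 2.39 Ft 0.35 12.3
1.024 r 0.10156 Fr 1.61 Ft 0.23 12.7
1.115 r 0.1018 Fr 1.66 Ft 0.27 13.0
1.206 r 0.10205 Fr 2.16 Ft 0.82 13.4
1.297 r 0.10237 Fr -2.28 Ft 0.36 13.7
1.389 r 0.10203 Fr -3.97 Ft -0.69 14.1
1.48 r 0.10153 Fr -3.92 Ft -0.45 14.4
1.571 r 0.10103 Fr -1.95 Ft -0.64 14.8
lid 8365 ((0.5812316536903381, -0.33854901790618896), 0.04412171244621277) [0.07869881 0.08029871 0.08173208]
tilt [-0.02499382 -0.00930483  0.08023917]
```

View pics/up.png

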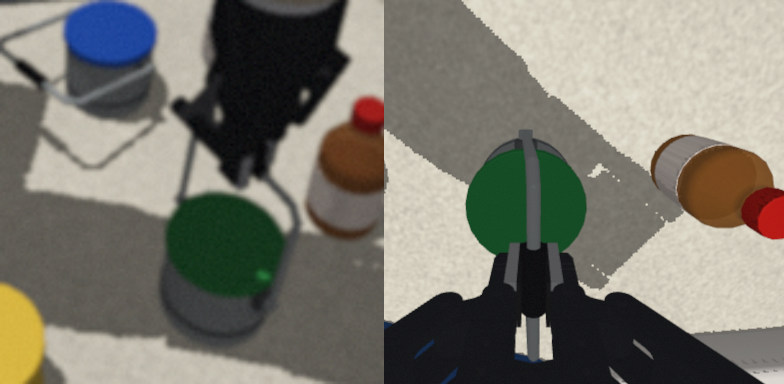

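The bail is up, but the lid sits about 4 mm toward -x and is tilted about 1.4°. So the bail is probably on its stop and nudging the pot; I'll ease back over the pot's axis.

```bash
cat >> h.py <<'E'
def lid(n):
    w=np.load(n+'.npz'); im=w['im'];P=cloud({'camera_matrix':w['K'],'R':w['R'],'t':w['t']},w['d']);hsv=cv2.cvtColor(im,cv2.COLOR_RGB2HSV)
    g=(hsv[...,0]>45)&(hsv[...,0]<80)&(hsv[...,1]>110)&(abs(P[...,2]-np.median(P[(hsv[...,0]>45)&(hsv[...,0]<80)&(hsv[...,1]>110)][:,2]))<.008)
    q=P[g];A=np.c_[q[:,:2]-q[:,:2].mean(0),np.ones(len(q))]
    return np.r_[cv2.minEnclosingCircle(q[:,:2].astype(np.float32))[0],np.median(q[:,2]),np.linalg.lstsq(A,q[:,2],rcond=None)[0][:2]]
E
python3 - <<'E'
from h import *
b=np.array([-.3,-.1,.5])
p=np.array(m.current_ee_pos());print(p)
ex=np.array([np.cos(PY),np.sin(PY),0])
for d in (.002,.004):
    q=p-ex*d; q[2]=p[2]-.0004*d/.002; m.move_l(q,max_speed=.03); m.dwell(.1)
    f=F(12)[0]-b; shot('w_up%d'%(d*1000)); print(d,np.round(f,2),np.round(lid('w_up%d'%(d*1000)),4),m.current_time())
E
```

```text
[ 0.58532162 -0.33846796  0.14812557]
0.002 [-0.53  0.25 -2.28] [ 0.5802 -0.3386  0.0798 -0.013  -0.0074] 15.3583
0.004 [-0.26  0.02 -2.48] [ 0.5794 -0.3386  0.0794 -0.0017 -0.006 ] 15.8583
```

```bash
python3 - <<'E'
from h import *
b=np.array([-.3,-.1,.5])
p=np.array(m.current_ee_pos());print(p)
ex=np.array([np.cos(PY),np.sin(PY),0])
q=p-ex*.0018; q[2]-=.0005; m.move_l(q,max_speed=.03); m.dwell(.15)
f=F(12)[0]-b; shot('w_up6'); print(np.round(f,2),np.round(lid('w_up6'),4),m.current_ee_pos(),m.current_time())
w=np.load('w_up6.npz');P=cloud({'camera_matrix':w['K'],'R':w['R'],'t':w['t']},w['d'])
k=(P[...,2]>.15)&(P[...,2]<.18)&(P[...,1]>-.322)&(P[...,1]<-.29)&(abs(P[...,0]-.58)<.03)
print('bar',k.sum(),P[k].mean(0), P[k][:,2].max())
v=cv2.fitLine(P[k].astype(np.float32),cv2.DIST_HUBER,0,.01,.01).ravel();print(v)
E
```

```text
[ 0.58135874 -0.33888409  0.14730494]
[-0.12  1.49  2.65] [ 0.5792 -0.3387  0.0793  0.0012 -0.006 ] [ 0.57974119 -0.33910033  0.14713524] 16.4083
bar 1075 [ 0.57767469 -0.30589612  0.16731119] 0.17137544150608558
[-0.09719445  0.99435955 -0.04245307  0.5771991  -0.303893    0.16760163]
```

```bash
python3 - <<'E'
from h import *
b=np.array([-.3,-.1,.5])
p=np.array(m.current_ee_pos())
q=p.copy(); q[2]+=.004; m.move_l(q,max_speed=.02); m.dwell(.2); f=F(20);print('lift4',f[0]-b,m.current_grip_width(),m.current_time())
shot('w_l1'); print(np.round(lid('w_l1'),4))
q[2]+=.010; m.move_l(q,max_speed=.03); m.dwell(.3); f=F(20);print('lift14',f[0]-b,m.current_grip_width(),m.current_time())
shot('w_l2'); print(np.round(lid('w_l2'),4)); shot('s_l2','side')
save('l2',np.hstack([cv2.resize(np.load('s_l2.npz')['im'][180:350,230:400],(384,384)),np.load('w_l2.npz')['im'][:,100:500]]))
E
```

```text
lift4 [ 0.38434397  0.11735144 -4.52059555] 0.12424270981732378 17.1417
[ 0.5802 -0.3385  0.083   0.0132 -0.0057]
lift14 [ 0.27219126 -0.0196549  -4.39699232] 0.12673199269280486 18.1417
[ 0.5802 -0.3384  0.093   0.0142 -0.0048]
```

View pics/l2.png

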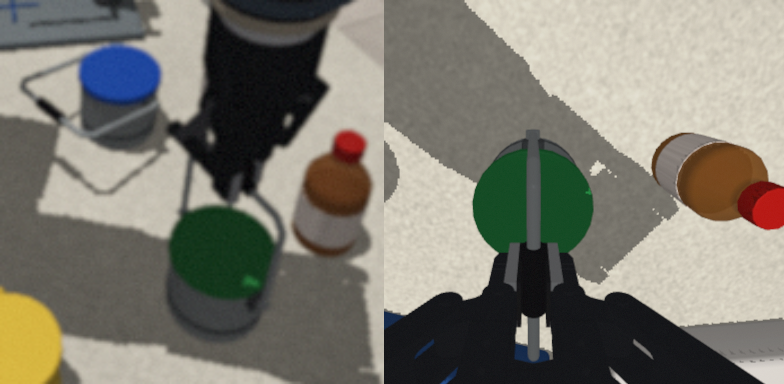

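Lifted clean: load about 4.5 N, pot level to within 1°. Now transporting.

```bash
python3 - <<'E'
from h import *
p=np.array(m.current_ee_pos()); p[2]=.272; m.move_l(p,max_speed=.07)
hx=np.array([np.cos(HY),np.sin(HY)])
a=SEAT-.095*hx
m.move_l([a[0],a[1],.272],down(HY),max_speed=.1); m.dwell(.5)
print(F(20),m.current_ee_pos(),m.current_time())
shot('w_a');shot('s_a','side')
save('a',np.hstack([cv2.resize(np.load('s_a.npz')['im'][40:240,130:330],(384,384)),np.load('w_a.npz')['im'][:,100:500]]))
print(np.round(lid('w_a'),4))
E
```

```text
(array([-0.15209706, -0.09890637, -4.17799216]), array([0.52330871, 0.53747754, 0.56759525])) [0.48335425 0.16847777 0.27199729] 25.9583
[ 0.484   0.1694  0.204   0.0124 -0.0106]
```

View pics/a.png

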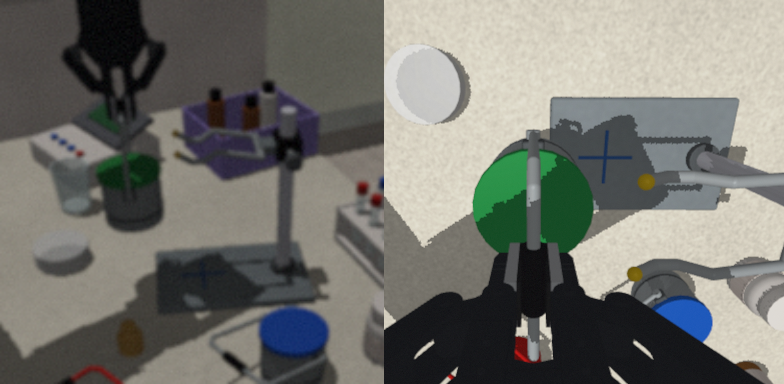

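```bash
python3 - <<'E'
from h import *
w=np.load('w_a.npz');im=w['im'];P=cloud({'camera_matrix':w['K'],'R':w['R'],'t':w['t']},w['d']);hsv=cv2.cvtColor(im,cv2.COLOR_RGB2HSV)
hx=np.array([np.cos(HY),np.sin(HY)]);hy=np.array([-hx[1],hx[0]])
A=(P[...,:2]-SEAT)@hx;B=(P[...,:2]-SEAT)@hy;Z=P[...,2]
y=(hsv[...,0]>15)&(hsv[...,0]<35)&(hsv[...,1]>110)&(Z>.2)&(Z<.26)
for s in (1,-1):
    k=y&(B*s>0); print('tip',k.sum(),np.median(A[k]),np.median(B[k]),np.percentile(Z[k],95))
k=(abs(A)<.008)&(abs(abs(B)-.032)<.006)&(Z>.2)&(Z<.25)
print('trough',k.sum(),np.percentile(Z[k],[50,90]))
k=(Z>.27)&(Z<.31)&(B>.02)&(B<.05)&(abs(A+.095)<.02)
print('bar',k.sum(),np.median(A[k]),np.percentile(Z[k],[50,95]),np.polyfit(B[k],A[k],1))
k=(Z>.27)&(Z<.31)&(B>.0)&(B<.08)&(abs(A+.095)<.02); print('bar end B',B[k].max())
E
```

```text
tip 218 -0.027488993326612376 0.03218670514073323 0.2401326737011628
tip 178 -0.027572856307269626 -0.030754988131686655 0.2402046146589557
trough 594 [0.22629707 0.22753515]
bar 961 -0.09366042255526744 [0.29229197 0.29361843] [-0.00119113 -0.09380304]
bar end B 0.05614102557977515
```

```bash
python3 - <<'E'
from h import *
hx=np.array([np.cos(HY),np.sin(HY)]);a=SEAT-.001*hx
m.move_l([a[0],a[1],.268],max_speed=.05)
m.move_l([a[0],a[1],.219],max_speed=.04); m.dwell(.4)
f0=F(30)[0];print('free',np.round(f0,2),m.current_ee_pos(),m.current_time())
shot('w_b');shot('s_b','side')
save('b',np.hstack([cv2.resize(np.load('s_b.npz')['im'][40:240,150:350],(384,384)),np.load('w_b.npz')['im'][:,100:500]]))
z=.219
while z>.2105:
    z-=.001; m.move_l([a[0],a[1],z],max_speed=.02); f=F(12)[0]; print(round(z,4),np.round(f-f0,2),round(m.current_time(),1))
    if (f-f0)[2]>1.5: break
E
```

```text
free [-0.08 -0.03 -4.11] [0.57343833 0.14158466 0.21900223] 30.1167
0.218 [0.34 0.01 0.04] 30.6
0.217 [ 0.18 -0.02 -0.21] 30.9
0.216 [ 0.18  0.43 -0.26] 31.3
0.215 [0.11 0.04 0.03] 31.6
0.214 [-0.09  0.09 -0.09] 32.0
0.213 [ 0.07  0.18 -0.25] 32.3
0.212 [ 0.09 -0.01  0.15] 32.7
0.211 [ 0.13 -0.15  0.93] 33.0
0.21 [0.19 0.09 1.95] 33.4
```

View pics/b.png

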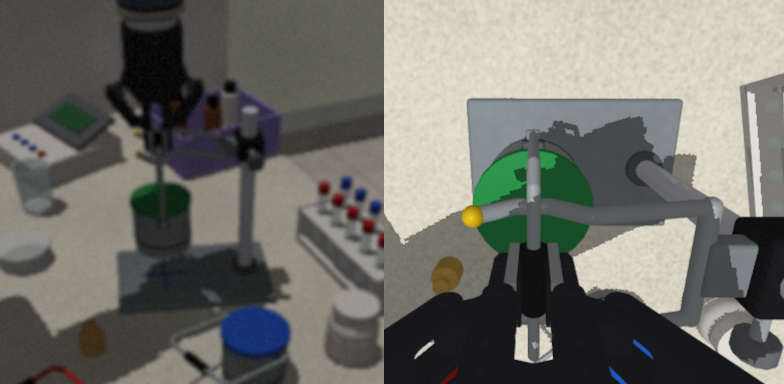

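Contact felt at TCP z≈0.2117, with the load transferring at about 1.2 N/mm. I'll keep going until the tool load is gone.

```bash
python3 - <<'E'
from h import *
p=np.array(m.current_ee_pos()); z=.210
for i in range(8):
    z-=.0005; m.move_l([p[0],p[1],z],max_speed=.015); f=F(20)[0]; print(round(z,4),np.round(f,2),round(m.current_time(),1))
    if f[2]>.1: break
m.dwell(.3);print(F(40)[0]);shot('w_c');print(np.round(lid('w_c'),4),m.current_time())
E
```

```text
0.2095 [ 0.09 -0.2  -1.55] 33.8
0.209 [-0.01  0.01 -1.19] 34.2
0.2085 [-0.18 -0.04 -0.54] 34.6
0.208 [-0.1  -0.26 -0.19] 35.0
0.2075 [-0.28 -0.16  0.64] 35.5
[ 0.14551984 -0.10837556  0.3863715 ]
[ 0.5745  0.1423  0.1395  0.0139 -0.0118] 36.1333
```

```bash
python3 - <<'E'
from h import *
for o in (.16,.2,.28,.4): m.set_gripper(o)
m.dwell(.4);print(F(20)[0],m.current_grip_width(),m.current_time())
shot('w_d');shot('s_d','side');print(np.round(lid('w_d'),4))
save('d',np.hstack([cv2.resize(np.load('s_d.npz')['im'][40:240,150:350],(384,384)),np.load('w_d.npz')['im'][:,100:500]]))
E
```

```text
[-0.14625531 -0.18866474 -0.05430754] 0.4025597532117347 37.6417
[ 0.5744  0.1421  0.14    0.0126 -0.0097]
```

View pics/d.png

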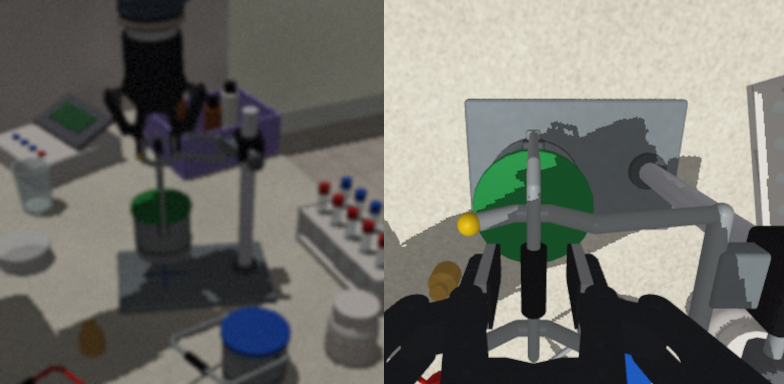

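Released; the pot hangs from both prongs. Now I'll retract straight up and check.

```bash
python3 - <<'E'
from h import *
p=np.array(m.current_ee_pos());q=p.copy();q[2]+=.06;m.move_l(q,max_speed=.06);q[2]+=.1;m.move_l(q,max_speed=.12)
hx=np.array([np.cos(HY),np.sin(HY),0]);hy=np.array([-hx[1],hx[0],0])
m.move_l(q-hy*.06-hx*.03,max_speed=.12); m.dwell(.3)
for i in (0,1):
    shot('w_e%d'%i);print(np.round(lid('w_e%d'%i),4),m.current_time()); m.dwell(.5)
shot('s_e','side');shot('t_e','top')
w=np.load('w_e1.npz');P=cloud({'camera_matrix':w['K'],'R':w['R'],'t':w['t']},w['d'])
A=(P[...,:2]-SEAT)@hx[:2];B=(P[...,:2]-SEAT)@hy[:2];Z=P[...,2]
for s in (1,-1):
    k=(B*s>.04)&(B*s<.05)&(abs(A)<.03)&(Z>.2)&(Z<.26); print('bar',s,k.sum(),np.median(A[k]),np.percentile(Z[k],[50,90]))
    k=(abs(B*s-.032)<.006)&(abs(A+.026)<.008)&(Z>.2)&(Z<.26);print('tip',np.percentile(Z[k],95) if k.any() else None)
save('e',np.hstack([cv2.resize(np.load('s_e.npz')['im'][60:210,170:320],(384,384)),np.load('w_e1.npz')['im'][:,100:500]]))
E
```

```text
[ 0.574   0.1417  0.1401  0.0143 -0.0057] 40.9333
[ 0.5741  0.1415  0.1401  0.0137 -0.0072] 41.4833
bar 1 88 -3.197356425109173e-05 [0.22798996 0.22930047]
tip 0.23737259421682963
bar -1 60 -0.0003263052211644751 [0.22797503 0.22949866]
tip 0.2370781671034778
```

View pics/e.png

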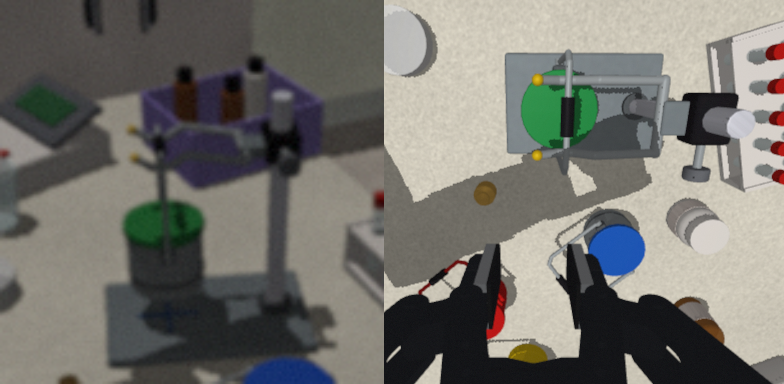

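View pics/t_e.png

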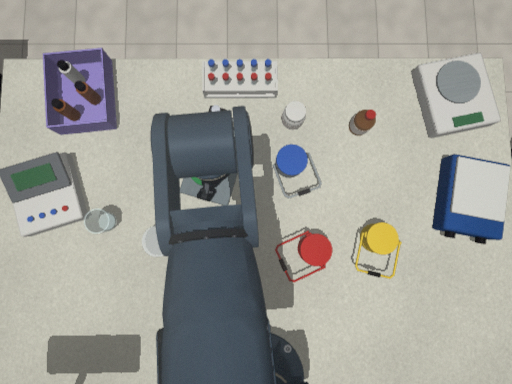

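The crossbar lies at x≈0 mm in both troughs at equal height on each side, and the pot is still and upright. The robot is clear and the other objects are unmoved.

```bash
python3 - <<'E'
from h import *
print(m.sign_off(),m.current_time())
E
```

```text
the job is handed in; nothing more can be done
the job is handed in; nothing more can be done
```

The green-lidded pot is hanging on the weighing stand with its wire in both hook troughs, and the job was handed in at about 42 s of the 72 s allowed.

- **Swing:** I gripped the bail's tube and swung the bail up its 100 mm arc to about 1.58 rad while the pot stood on the bench. Near the top I overshot towards the bail's stop. The pot slid about 6 mm and tilted about 1.4° for a moment, so I eased it back until it stood flat again before lifting.
- **Lift and hang:** The load was about 4.4 N. I carried the pot over to the stand and lowered it in small steps. It touched the hook at TCP z of about 0.212 m, and I kept lowering until the tool carried no load, about 4 mm further. Then I opened the gripper gently and withdrew upward.
- **Last checks:**
  - The wire lies within 0.5 mm of the middle of both troughs, at the same height on each side.
  - The tips sit about 3 mm lower than before, as expected for the pot's weight on the spring.
  - The pot did not move between two pictures 0.5 s apart, with its lid within about 1° of level.
  - In the pictures the other objects look where they were. The arm partly hides the dishes in the top view.

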